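# Release the sprung cover of a label printer by its two buttons

### The arm

A 6-joint arm with a two-finger parallel gripper is mounted at the origin on the work surface. World frame = base frame: x ahead of the robot, y to its left, z up, the work surface at z = 0. Lengths are in mm, angles in degrees, forces in N, time in s.
With the tool pointing down it reaches from about 300 to 850 mm from the base axis. Payload 4.2 kg.
Tool frame: the origin (TCP) lies on the centre line of the jaws, within the pads' length; the fingertips stand 14 mm ahead of it and the grasp point (between the pads) lies 5 mm behind it; z points along the fingers, y is the line along which they close (so a half turn about z gives the same grasp; the last joint's range is limited). The gripper opens to 91 mm and grips with 3 to 60 N. Pads are 32 mm wide; open, the fingers measure 118 mm over their backs; the gripper's body (76 mm by 178 mm) begins 60 mm behind the grasp point.
Start: joints at [71.276, 18.312, 89.639, -0, 72.044, -1.146], TCP at [173.657, 548.165, 227.976] pointing down, gripper open.
Joint ranges: [-177.97, 177.97], [-48.28, 115.42], [12.27, 149.76], [-77.06, 257.06], [2.81, 150.46], [-146.56, 146.56]. Speed limits (degrees/s): [147.25, 147.25, 180, 180, 180, 180].

### API

Orientations are given as [roll, pitch, yaw] about the fixed x, y, z axes, in that order (R = Rz(yaw) Ry(pitch) Rx(roll)).
In Python, from workcell import env gives the robot as it stands.
- The arm moves only by the tool arm_command, never from a script. Its argument "motion" is a list of rows, each an object with "offset": the shift along the tool's x, y, z in m, a list of three; "spin": the turn about the tool's z in rad. In form: [{"offset": [tx, ty, tz], "spin": spin}, ...]. A call has 1 to 5 rows; each row shifts and turns the commanded pose from where the row before left it, along the tool's axes as they then stand; what a row does not reach is not made up. A row lasts 1/8 s, in which the tool goes at most 62.5 mm and 10.7 degrees, less where a joint would pass 70% of its speed; a pose out of reach is approached as far as the arm can. A call with a gripper value outside its range is refused whole. "jaw" is the finger opening in m, from 0 to 0.0912, set as the call begins (left out, the last holds). The fingers move at their own pace and stop on an object; "newtons" is the grip in N (left out, the last holds). Time passes only in rows, so rows that do not move let the fingers close. It gives the time, the measured TCP pose, the force, the opening and the grip force at its end, in the units of the state.
- env.state(): the state, without advancing time (a new reading comes with each control period).
- env.grab_frame(name): name is "side" or "top" or "wrist"; returns (picture, depth): 420x560x3 uint8, blue, green, red; 420x560 float32, mm along the optical axis (not along the pixel's ray), 0 where there is no reading.
- env.camera_model(name): a dict with "fx", "fy", "cx", "cy" (pixels), "eye" and "rotation" of the camera in the world; the wrist camera has in their place "hand_eye" (4x4, takes a point from camera to tool coordinates, whose origin is the TCP and whose axes are the flange's). Camera axes: x right, y down, z forward; pixel columns grow to the right and rows downward; lengths in mm; the calibration is good to about 2 mm. A picture is of the moment at which its call begins: read the wrist's pose just before it. camera_model takes no time and is no camera call.
- env.job_done(): hands the job in; it is judged then, once.
Trained networks look in the newest picture that a camera, given by its name, has taken for a name from the list of things; names that differ only in an ending like _2 or _b are one class to them, and where a whole thing is asked for, a point or a joint stands for the part that bears it (a point fixed in the world has none). Each returns a list of dicts, best first, with "score" (0 to 1); they miss things now and then, are a little off and sometimes report something else, mostly with a low value. They report only what shows in the picture. A call takes as long as a camera call.
- env.boxes_of(camera, target): "bbox" ([left, top, right, bottom] in pixels, round what is visible of it).
- env.pinpoint(camera, target): "location" ([column, row] in pixels: a listed point, or the origin of a listed thing).
The state is a dict: "time_s": time; "qpos": joint angles; "qvel": joint speeds; "effort": joint torques, N m; "ee_pos": TCP position; "ee_rot": TCP orientation; "force": force on the tool from outside, world axes, zero at the start; "torque": the same for the moment, N m; "gripper_width": finger opening in mm; "gripper_force": force on a finger pad.
Only numpy, scipy, OpenCV 4.12 (cv2) and the standard library are available. Lean on these libraries where they do the work, as an engineer would, in place of code of your own. Each camera call takes 0.05 s, during which the arm holds its last target. There are 200 camera calls.

### The job

The label printer on the cataloguing bench needs a new roll: open its cover. Press its two cover release buttons down together, one fingertip on each, and keep both pressed until the cover has sprung up off its catches; then take the hand away so that the spring can swing it right open. Do not grip or force the cover itself, do not press the small round feed key on the front panel, and leave the things lying round the printer where they are.

Things in the scene. Friction and masses are not known exactly. Their poses are not given: they have to be found in the camera images.
- printer: Label printer, fixed. Dark case 205 deep (x), 112 wide (y), grey cover hinged at the rear, 119 mm high. Origin: centre of underside. x: from front (robot side) to rear; y: left; z: up. Two decks near the front, 90 mm high, carry the buttons; the cover's tongue (44 wide, top at 98) lies between. The cover's hump starts 28 mm behind the button centres at 98, 51 mm behind it is 112 high.
- button_left: Left release button, grey, rectangular, 24 mm (printer x) by 20 mm (y). Origin: centre of its top face, at (-56, 37, 102) mm in the printer's frame when up; axes as the printer's. Springs: travels 6 mm down, moves from about 1.6 N, fully down at about 4 N, comes back when let go. Off its catch after about 3.5 mm; the cover is free only while both buttons are down together.
- button_right: Right release button, mirror twin of the left one, with the same travel and spring. Origin: centre of its top face, at (-56, -37, 102) mm in the printer's frame when up. The two buttons' centres lie 74 mm apart, their inner edges 54 mm, their outer edges 94 mm. Pressed fully down, their tops stay 6 mm above the decks round them.
- cover: The printer's light grey cover, about 150 g: a wide rear part over the roll and a narrow tongue between the buttons. Origin: middle of its hinge axis, at (90, 0, 85) mm in the printer's frame; axes as the printer's when shut, turning about y as it opens. Not to be gripped or pushed by the fingers with over 10 N; a light brush as it rises does no harm.
- cover_hinge (a joint): Angle of the cover on its rear hinge, rad: 0 shut and latched, grows as it opens; stop at 1.8, leaning back a little past upright. A damped spring lifts it: off its catches it passes 0.1 rad in about 0.15 s, and with nothing in its way reaches the stop in 2 to 4 s and stays there.
- cover_front (a point): Middle of the front edge of the cover's tongue, at (-88, 0, 98) mm in the printer's frame when shut. It rises on an arc of 179 mm radius about the hinge axis, which runs along the printer's y at x = 90 mm, 85 mm above the bench.
- feed_key (a joint): Travel of the feed key, m: 0 = up, 0.003 = fully down (2 N).
- feed_key_top (a point): Top of the feed key, a small round grey key 12 mm across on the front panel, at (-96, -36, +94.5) mm in the printer's frame. Not to be pressed.
- label_roll: Spare roll of paper labels standing on its flat end, 72 mm across, 40 mm high, loose; origin at the centre of its underside. To be left alone.
- brick_piece: Piece of old brick with a paper tag, 105 x 62 x 42 mm high, loose; origin at the centre of its underside. To be left alone.
- tile_piece: Piece of curved terracotta roof tile lying hollow side down, 100 mm long, about 78 mm wide and 36 mm high, loose; origin under its middle, at bench height. To be left alone.
- brush: Flat brush lying on the bench, 200 mm long along its x, 42 mm wide, 20 mm high, wooden handle; loose; origin at bench height under its middle. To be left alone.

How it is judged (in metres and radians):
On the way:
1. a fingertip on each button holds both down while the cover springs up off its catches (z of each of button_left, button_right in the frame of printer below 0.099 m and contact force between the fingers and button_left above 0.5 N and contact force between the fingers and button_right above 0.5 N and value of joint cover_hinge above 0.06 rad), for 0.1 s.
At the end, for the whole second after the job is handed in: The cover stands open (beyond 1.5 rad), both release buttons are back up within 1.5 mm, the feed key is up, and the label roll, brick piece, tile piece and brush lie within 20 mm of where they were (value of joint cover_hinge above 1.5 rad and z of each of button_left, button_right in the frame of printer above 0.1005 m and value of joint feed_key below 0.002 m and distance of each of label_roll, brick_piece, tile_piece, brush from where it was at the start of the episode below 0.02 m); the robot touches nothing.
It fails at once if the fingers grip or force the cover with over 10 N (contact force between the fingers and cover above 10 N).
It fails at once if the feed key is pressed (2 mm or more) (value of joint feed_key above 0.002 m).
It fails at once if the label roll, brick piece, tile piece or brush is moved or lifted by 20 mm (distance of any of label_roll, brick_piece, tile_piece, brush from where it was at the start of the episode above 0.02 m).
It also fails if it takes over 32 s, if anything falls off the work surface, if the arm or the gripper's body presses on something with over 40 N, if the wrist force passes 120 N, or if a joint passes its speed limit or range.

## Working session

There is one attempt and no reset: what is moved stays moved. The work goes in short steps, Python scripts to look and compute and a tool call to move; the robot and the scene stay as the last step left them, time stands still between calls to the robot, and variables do not carry over. Pictures are saved under pics/ and viewed, at most 10 in all, crops included, and the job is handed in when it is done.

Besides the shell and the picture viewer there is one more tool, called after "Call:" as a command line: name --argument value ..., lists and objects as JSON in quotes. arm_command: Moves the arm, as the interface text tells. Its arguments: {"type":"object","properties":{"motion":{"type":"array"},"jaw":{"type":"number"},"newtons":{"type":"number"}},"required":["motion"]}

```bash
mkdir -p pics; cat > h.py <<'E'
import numpy as np, cv2
from workcell import env
def px2w(cam,u,v,d):
    m=env.camera_model(cam)
    p=np.array([(u-m['cx'])/m['fx']*d,(v-m['cy'])/m['fy']*d,d])
    return np.array(m['rotation'])@p+np.array(m['eye'])
def ray(cam,u,v,z):
    a=px2w(cam,u,v,0.);b=px2w(cam,u,v,1.)-a
    return a+b*(z-a[2])/b[2]
E
python3 - <<'E'
from h import *
print(env.state())
for c in ['top','side']:
    im,d=env.grab_frame(c);cv2.imwrite(f'pics/{c}.png',im)
    for n,z in [('button_left',102),('button_right',102),('feed_key_top',94.5),('cover_front',98),('printer',0)]:
        for r in env.pinpoint(c,n)[:2]:
            u,v=r['location'];print(c,n,round(r['score'],2),np.round([u,v]),ray(c,u,v,z).round(1))
E
```

```text
{'time_s': 0.0, 'qpos': array([ 7.12768009e+01,  1.83499458e+01,  8.97063440e+01, -6.36858748e-04,
        7.20440329e+01, -1.14600622e+00]), 'qvel': array([ 0.11070278,  0.01165216, -0.02409202,  0.10079775,  0.09309113,
        0.05429037]), 'effort': array([ 1.16214629e-03, -4.12462056e+01, -2.31983739e+01,  7.27124722e-02,
        4.60103306e-02, -1.41162245e-04]), 'ee_pos': array([173.4922606 , 547.69357544, 227.13768059]), 'ee_rot': array([-1.79899685e+02, -1.40110175e-03,  1.62423003e+02]), 'force': array([ 0.25916773, -0.63699825, -0.28617588]), 'torque': array([0.0013237 , 0.00831725, 0.00767914]), 'gripper_force': 0.0, 'gripper_width': 91.37120668123602}
top button_left 0.64 [265. 233.] [-608.1 -979.7  102. ]
top button_right 0.55 [298. 247.] [-608.1 -979.7  102. ]
top cover_front 0.97 [278. 250.] [-612.1 -983.7   98. ]
top printer 0.6 [290. 219.] [ -710.1 -1081.7     0. ]
top printer 0.41 [297. 246.] [ -710.1 -1081.7     0. ]
side button_left 0.61 [258. 195.] [ -202.9 -1151.8   102. ]
side button_left 0.5 [339. 218.] [ -202.9 -1151.8   102. ]
side button_right 0.48 [254. 219.] [ -202.9 -1151.8   102. ]
side feed_key_top 0.54 [229. 221.] [ -210.4 -1159.3    94.5]
side feed_key_top 0.34 [342. 218.] [ -210.4 -1159.3    94.5]
side cover_front 0.89 [242. 204.] [ -206.9 -1155.8    98. ]
side printer 0.87 [293. 253.] [ -304.9 -1253.8     0. ]
```

View pics/top.png

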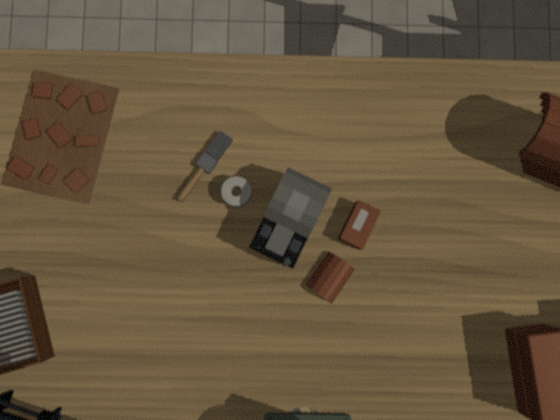

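View pics/side.png

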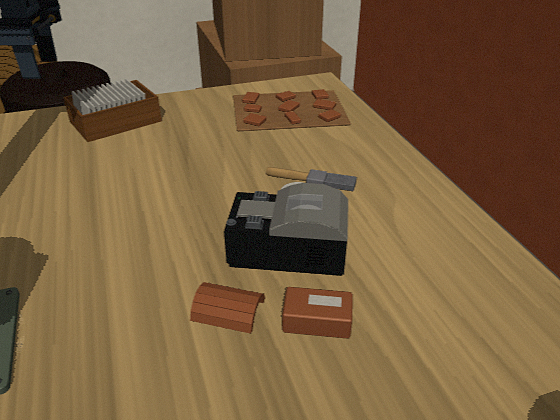

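The printer is centred at about (290,219) in the top view, with its front toward (278,250) and its buttons at (265,233) and (292,247). The rotation comes as angles, not a matrix, so I'll fix the helper.

```bash
sed -i 's/^from workcell/from scipy.spatial.transform import Rotation as R\nfrom workcell/; s/np.array(m\[.rotation.\])@p/rot(m["rotation"])@p/' h.py
cat >> h.py <<'E'
def rot(r):
    r=np.array(r,float)
    return r if r.shape==(3,3) else R.from_euler('xyz',r,degrees=True).as_matrix()
E
python3 - <<'E'
from h import *
m=env.camera_model('top');print(m);print(env.camera_model('side'));print(env.camera_model('wrist'))
for c,n,u,v,z in [('top','bl',265,233,102),('top','br',292,247,102),('top','cf',278,250,98),('side','bl',261,194,102),('side','br',254,219,102),('side','cf',242,204,98),('side','fk',230,221,94.5)]:
    print(c,n,ray(c,u,v,z).round(1))
# hue-free segmentation by depth: printer top outline
im,d=env.grab_frame('top')
v,u=np.mgrid[150:290,230:340]; dd=d[150:290,230:340]
p=np.stack([(u-m['cx'])/m['fx']*dd,(v-m['cy'])/m['fy']*dd,dd],-1).reshape(-1,3)@rot(m['rotation']).T+np.array(m['eye'])
q=p[(p[:,2]>75)&(p[:,2]<140)]
print(len(q),cv2.minAreaRect(q[:,:2].astype(np.float32)),cv2.boxPoints(cv2.minAreaRect(q[:,:2].astype(np.float32))),np.percentile(q[:,2],[5,50,95]))
E
```

```text
{'fx': 479.897166891645, 'fy': 479.897166891645, 'cx': 275.4638127965233, 'cy': 210.04114212682708, 'eye': array([ 469.6552921 ,   98.12524703, 1179.78557955]), 'rotation': array([-174.39641368,   -0.85866909,  -89.04866927])}
{'fx': 518.7971581468596, 'fy': 518.7971581468596, 'cx': 282.99026444609615, 'cy': 207.50526410969508, 'eye': array([ 319.72528131, -629.22751032,  624.57719352]), 'rotation': array([-125.85992807,   -0.21247627,  -18.69036331])}
{'fx': 341.3117078283641, 'fy': 341.3117078283641, 'cx': 279.6059829311888, 'cy': 202.06847809184544, 'hand_eye': array([[ 4.75053937e-04, -9.66199863e-01, -2.57793714e-01,
         7.25661920e+01],
       [ 9.99999212e-01,  7.58469626e-04, -9.99945580e-04,
        -1.38843326e+00],
       [ 1.16167598e-03, -2.57793036e-01,  9.66199462e-01,
        -1.57877413e+02],
       [ 0.00000000e+00,  0.00000000e+00,  0.00000000e+00,
         1.00000000e+00]])}
top bl [523.4 106.4 102. ]
top br [493.1  45.3 102. ]
top cf [486.   76.5  98. ]
side bl [529.2 106.3 102. ]
side br [496.9  39.3 102. ]
side cf [490.4  92.8  98. ]
side fk [459.6  56.2  94.5]
4419 ((560.1973266601562, 49.845916748046875), (112.0411148071289, 205.21043395996094), 64.95928955078125) [[443.5249    42.519787]
 [629.447    -44.338017]
 [676.86975   57.172047]
 [490.94763  144.02985 ]] [ 89.1744931  107.42016014 121.26454705]
```

Printer: centre (560,50), yaw −25°, so the buttons are at (525,107) and (494,40). I want tool yaw 155° and a jaw of 60.5 mm, which puts the finger centres 74 mm apart.

Call:
arm_command --motion '[{"offset": [0, 0, 0], "spin": 0.13}, {"offset": [-0.042, -0.024, 0], "spin": 0}, {"offset": [-0.042, -0.024, 0], "spin": 0}, {"offset": [-0.042, -0.024, 0], "spin": 0}, {"offset": [-0.042, -0.024, 0], "spin": 0}]' --jaw 0.0605 --newtons 20

```text
time_s: 1.27
ee_pos: [286.0, 388.9, 228.1]
ee_rot: [180.0, 0.0, 155.0]
force: [1.5, -0.4, 0.2]
gripper_width: 60.5
gripper_force: 0.0
```

Call:
arm_command --motion '[{"offset": [-0.042, -0.024, 0], "spin": 0}, {"offset": [-0.042, -0.024, 0], "spin": 0}, {"offset": [-0.042, -0.024, 0], "spin": 0}, {"offset": [-0.042, -0.024, 0], "spin": 0}, {"offset": [-0.042, -0.024, 0], "spin": 0}]'

```text
time_s: 1.9
ee_pos: [425.6, 191.2, 228.2]
ee_rot: [180.0, 0.0, 155.0]
force: [1.4, 1.2, 0.5]
gripper_width: 60.7
gripper_force: 0.0
```

Call:
arm_command --motion '[{"offset": [-0.02, -0.012, 0], "spin": 0}, {"offset": [0, 0, 0], "spin": 0}, {"offset": [0, 0, 0], "spin": 0}]'

```text
time_s: 2.28
ee_pos: [437.5, 173.6, 228.0]
ee_rot: [180.0, -0.0, 155.0]
force: [0.3, 0.9, 0.0]
gripper_width: 60.6
gripper_force: 0.0
```

Call:
arm_command --motion '[{"offset": [-0.035, -0.02, 0], "spin": 0}, {"offset": [-0.035, -0.02, 0], "spin": 0}, {"offset": [-0.0345, -0.02, 0], "spin": 0}, {"offset": [0, 0, 0.03], "spin": 0}, {"offset": [0, 0, 0], "spin": 0}]'

```text
time_s: 2.9
ee_pos: [505.4, 75.2, 196.2]
ee_rot: [-179.9, -0.3, 155.0]
force: [-0.7, 0.4, 0.4]
gripper_width: 60.6
gripper_force: 0.0
```

```bash
python3 - <<'E'
from h import *
s=env.state();T=rot(s['ee_rot']);t=np.array(s['ee_pos']);print(t,s['ee_rot'])
im,d=env.grab_frame('wrist');cv2.imwrite('pics/w1.png',im)
m=env.camera_model('wrist');H=m['hand_eye']
def w(u,v,z):
    r=T@H[:3,:3]@np.array([(u-m['cx'])/m['fx'],(v-m['cy'])/m['fy'],1]);e=T@H[:3,3]+t
    return e+r*(z-e[2])/r[2]
for n,z in [('button_left',102),('button_right',102),('feed_key_top',94.5),('cover_front',98)]:
    for r in env.pinpoint('wrist',n)[:2]:
        u,v=r['location'];p=w(u,v,z);print(n,round(r['score'],2),np.round([u,v]),p.round(1),(T.T@(p-t)).round(1))
E
```

```text
[505.37143262  75.2243629  196.16114105] [-179.86181874   -0.26645378  155.02384634]
button_left 0.86 [328. 218.] [527.3 104.7 102. ] [-7.8 36.2 94. ]
button_right 0.61 [235. 215.] [494.1  40.1 102. ] [ -5.  -36.4  94.2]
feed_key_top 0.53 [233. 165.] [459.6  54.9  94.5] [ 32.4 -37.5 101.9]
cover_front 0.95 [281. 175.] [481.3  85.2  98. ] [25.5 -0.9 98.3]
cover_front 0.2 [236. 163.] [459.1  58.5  98. ] [ 34.4 -34.5  98.4]
```

View pics/w1.png

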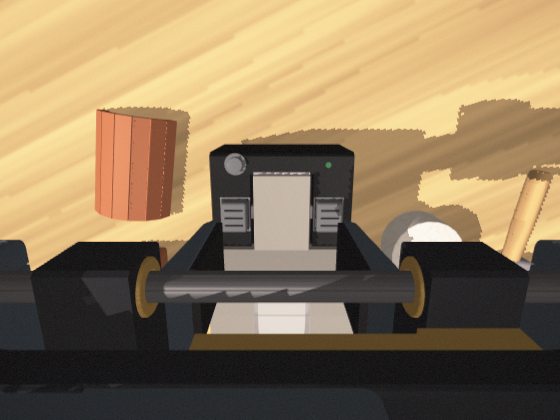

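The wrist view shows the buttons at (235,215) and (328,215), centred between the fingers and about 6 mm behind the TCP. The feed key at (235,163) is clear of the pads. I'll shift back 3 mm and descend.

Call:
arm_command --motion '[{"offset": [-0.003, 0, 0.025], "spin": 0}, {"offset": [0, 0, 0.025], "spin": 0}, {"offset": [0, 0, 0.022], "spin": 0}, {"offset": [0, 0, 0], "spin": 0}, {"offset": [0, 0, 0], "spin": 0}]'

```text
time_s: 3.78
ee_pos: [510.7, 73.7, 127.2]
ee_rot: [179.9, 0.1, 155.0]
force: [-0.2, -0.4, 0.6]
gripper_width: 60.4
gripper_force: 0.0
```

Call:
arm_command --motion '[{"offset": [0.003, 0, 0.008], "spin": 0}, {"offset": [0, 0, 0.005], "spin": 0}, {"offset": [0, 0, 0.0], "spin": 0}, {"offset": [0, 0, 0], "spin": 0}]'

```text
time_s: 4.28
ee_pos: [507.1, 74.7, 113.0]
ee_rot: [180.0, -0.0, 155.0]
force: [-0.5, 1.1, 1.4]
gripper_width: 60.9
gripper_force: 0.6
```

Call:
arm_command --motion '[{"offset": [0, 0, 0.003], "spin": 0}, {"offset": [0, 0, 0], "spin": 0}, {"offset": [0, 0, 0], "spin": 0}]'

```text
time_s: 4.65
ee_pos: [507.2, 74.7, 110.7]
ee_rot: [180.0, 0.0, 155.0]
force: [-2.0, 1.0, 6.8]
gripper_width: 60.8
gripper_force: 3.6
```

Call:
arm_command --motion '[{"offset": [0, 0, 0.002], "spin": 0}, {"offset": [0, 0, 0], "spin": 0}, {"offset": [0, 0, 0], "spin": 0}]'

```text
time_s: 5.03
ee_pos: [507.2, 74.7, 110.2]
ee_rot: [180.0, 0.1, 155.0]
force: [-5.1, 0.9, 16.7]
gripper_width: 60.2
gripper_force: 8.5
```

```bash
python3 - <<'E'
from h import *
s=env.state();print(s['ee_pos'],s['force'],s['gripper_width'],s['gripper_force'])
im,d=env.grab_frame('side');cv2.imwrite('pics/s2.png',cv2.resize(im[100:290,170:400],None,fx=3,fy=3,interpolation=2))
E
```

```text
[507.22593531  74.68834883 110.15996286] [-5.0940714   0.87204495 16.70456811] 60.207240468810305 8.457750963567605
```

View pics/s2.png

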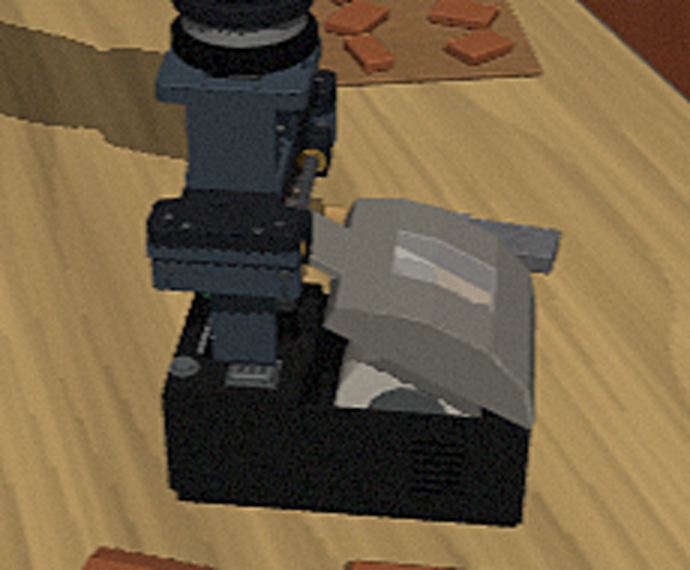

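The cover has sprung up (about 25°) and its tongue rests lightly on the hand, with both buttons bottomed. I'll back off up and to the front.

Call:
arm_command --motion '[{"offset": [0, 0, -0.012], "spin": 0}, {"offset": [0.005, 0, -0.02], "spin": 0}, {"offset": [0.03, 0, -0.02], "spin": 0}, {"offset": [0.04, 0, -0.02], "spin": 0}, {"offset": [0.04, 0, -0.02], "spin": 0}]'

```text
time_s: 5.7
ee_pos: [401.9, 123.4, 200.3]
ee_rot: [-180.0, -0.0, 154.9]
force: [0.4, 1.0, 0.7]
gripper_width: 60.5
gripper_force: 0.0
```

Call:
arm_command --motion '[{"offset": [0.04, 0, -0.02], "spin": 0}, {"offset": [0.03, 0, -0.02], "spin": 0}, {"offset": [0, 0, 0], "spin": 0}, {"offset": [0, 0, 0], "spin": 0}, {"offset": [0, 0, 0], "spin": 0}]'

```text
time_s: 6.32
ee_pos: [339.9, 152.4, 239.1]
ee_rot: [-179.9, -0.0, 154.9]
force: [0.2, 0.3, -0.6]
gripper_width: 60.7
gripper_force: 0.0
```

Call:
arm_command --motion '[{"offset": [0, 0, 0], "spin": 0}, {"offset": [0, 0, 0], "spin": 0}, {"offset": [0, 0, 0], "spin": 0}, {"offset": [0, 0, 0], "spin": 0}, {"offset": [0, 0, 0], "spin": 0}]'

```text
time_s: 6.95
ee_pos: [339.5, 152.9, 240.0]
ee_rot: [180.0, 0.0, 155.0]
force: [-0.0, 0.2, -0.4]
gripper_width: 60.4
gripper_force: 0.0
```

Call:
arm_command --motion '[{"offset": [0, 0, 0], "spin": 0}, {"offset": [0, 0, 0], "spin": 0}, {"offset": [0, 0, 0], "spin": 0}, {"offset": [0, 0, 0], "spin": 0}, {"offset": [0, 0, 0], "spin": 0}]'

```text
time_s: 7.58
ee_pos: [339.5, 152.9, 239.9]
ee_rot: [180.0, 0.0, 155.0]
force: [0.7, 0.3, -0.3]
gripper_width: 60.5
gripper_force: 0.0
```

Call:
arm_command --motion '[{"offset": [0, 0, 0], "spin": 0}, {"offset": [0, 0, 0], "spin": 0}, {"offset": [0, 0, 0], "spin": 0}, {"offset": [0, 0, 0], "spin": 0}, {"offset": [0, 0, 0], "spin": 0}]'

```text
time_s: 8.2
ee_pos: [339.5, 152.9, 239.9]
ee_rot: [180.0, -0.0, 155.0]
force: [-0.6, -0.4, -1.0]
gripper_width: 60.2
gripper_force: 0.0
```

Call:
arm_command --motion '[{"offset": [0, 0, 0], "spin": 0}, {"offset": [0, 0, 0], "spin": 0}, {"offset": [0, 0, 0], "spin": 0}, {"offset": [0, 0, 0], "spin": 0}, {"offset": [0, 0, 0], "spin": 0}]'

```text
time_s: 8.82
ee_pos: [339.5, 152.9, 239.9]
ee_rot: [180.0, -0.0, 155.0]
force: [-0.4, -0.3, -0.0]
gripper_width: 61.0
gripper_force: 0.0
```

Call:
arm_command --motion '[{"offset": [0, 0, 0], "spin": 0}, {"offset": [0, 0, 0], "spin": 0}, {"offset": [0, 0, 0], "spin": 0}, {"offset": [0, 0, 0], "spin": 0}, {"offset": [0, 0, 0], "spin": 0}]'

```text
time_s: 9.45
ee_pos: [339.5, 152.9, 239.9]
ee_rot: [180.0, -0.0, 155.0]
force: [-0.2, -0.7, -0.4]
gripper_width: 60.6
gripper_force: 0.0
```

```bash
python3 - <<'E'
from h import *
s=env.state();print(s['time_s'],s['ee_pos'],s['force'])
im,d=env.grab_frame('side');cv2.imwrite('pics/s3.png',im)
E
```

```text
9.45 [339.50207345 152.86088635 239.93440854] [-0.24034092 -0.69828775 -0.37022045]
```

View pics/s3.png

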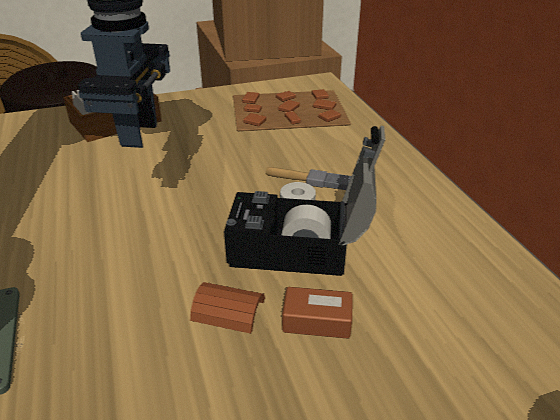

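The cover stands fully open, leaning back past upright at (365,180). The buttons at (260,197) and (254,220) are up, nothing else has moved, and the arm is clear.

```bash
python3 -c "
from workcell import env
print(env.job_done())"
```

```text
the job is handed in; nothing more can be done
None
```

The job is handed in: both release buttons were held down together until the cover sprang off its catches, and the last picture shows it fully open, the buttons up, the hand clear and everything around the printer in place; the judge returned no verdict.

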